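Load the record-care caddy and hold it up level off its mat

ROBOT

A 6-joint arm with a two-finger parallel gripper is mounted at the origin on the work surface. World frame = base frame: x ahead of the robot, y to its left, z up, the work surface at z = 0. Lengths are in m, angles in degrees, forces in N, time in s.
With the tool pointing down it reaches from about 0.4 to 0.825 m from the base axis. Payload 7 kg.
Tool frame: the origin (TCP) lies midway between the tips of the shut fingers; the grasp point (between the pads) lies 19 mm behind it; z points along the fingers, y is the line along which they close (so a half turn about z gives the same grasp; the last joint's range is limited). The gripper opens to 88 mm and grips with 3 to 60 N. Pads are 19 mm wide; open, the fingers measure 130 mm over their backs; the gripper's body (78 mm by 193 mm) begins 47 mm behind the grasp point.
Start: joints at [-54.425, 20.546, 0.682, 0, -70.136, -16.507], TCP at [0.22, -0.638, 0.227] pointing down, gripper open.
Joint ranges: [-176.03, 176.03], [-82.01, 121.73], [-58.28, 71.71], [-173.87, 95.51], [-174.79, -0.11], [-173.66, 173.66]. Speed limits (degrees/s): [136.94, 136.94, 172.46, 180, 180, 180].

INTERFACE

Orientations are given as [roll, pitch, yaw] about the fixed x, y, z axes, in that order (R = Rz(yaw) Ry(pitch) Rx(roll)).
In Python, from plant import ctrl gives the robot as it stands. The module is installed in compiled form; this text tells all that it offers.
- The arm moves only by the tool play_rows, never from a script. Its argument "commands" is a list that holds one entry, the list of rows, each a list of 7 numbers: the turn, a rotation vector about the tool's x, y, z in rad, then the shift along the tool's x, y, z in cm, then the finger opening in cm, from 0 to 8.76. In form: [[[ax, ay, az, x, y, z, grip], ...]]. A call has 1 to 8 rows; each row is the pose to reach, as a shift and turn from the pose commanded when the call began, along the tool's axes at that moment; what a row does not reach only later rows make up. A row lasts 1/12 s, in which the tool goes at most 41.7 mm and 7.16 degrees, less where a joint would pass 70% of its speed; a pose out of reach is approached as far as the arm can. A call with a gripper value outside its range is refused whole. The fingers move at their own pace and stop on an object; the grip force is fixed at half the most. Time passes only in rows, so rows that repeat a pose let the fingers close. It gives the time, the measured TCP pose, the force, the opening and the grip force at its end, in the units of the state.
- ctrl.get_obs(): the state, without advancing time (a new reading comes with each control period).
- ctrl.snapshot(name): name is "scene" or "top" or "wrist"; returns a dict with "color" (480x640x3 uint8, red, green, blue), "camera_matrix" (3x3 intrinsics, pixels), "k1" (the pictures are not rectified: a ray, as slopes to the right and down, at radius r is drawn at 1 + k1 r^2 times it, then the intrinsics apply), "origin" and "rotation" of the camera in the world; the wrist camera has in their place "hand_eye" (4x4, takes a point from camera to tool coordinates, whose origin is the TCP and whose axes are the flange's). Camera axes: x right, y down, z forward; pixel columns grow to the right and rows downward; lengths in m; the calibration is good to about 2 mm. A picture is of the moment at which its call begins: read the wrist's pose just before it. There is no depth.
- ctrl.close_job(): hands the job in; it is judged then, once.
Trained networks look in a picture, given as the dict that the camera call returned (one of the last four; its "shot" number tells which), for a name from the list of things; names that differ only in an ending like _2 or _b are one class to them, and where a whole thing is asked for, a point or a joint stands for the part that bears it (a point fixed in the world has none). Each returns a list of dicts, best first, with "conf" (0 to 1); they miss things now and then, are a little off and sometimes report something else, mostly with a low value. They report only what shows in the picture. A call takes as long as a camera call. They do not tell look-alikes from the thing itself.
- ctrl.find_in(picture, name): "bbox" ([left, top, width, height] in pixels, round what is visible of it).
The state is a dict: "clock": time; "joint_pos": joint angles; "qvel": joint speeds; "tau": joint torques, N m; "tool_pos": TCP position; "orientation": TCP orientation; "force": force on the tool from outside, world axes, zero at the start; "moment": the same for the moment, N m; "opening": finger opening in m; "gripper_force": force on a finger pad.
Only numpy, scipy, OpenCV 4.12 (cv2) and the standard library are available. Lean on these libraries where they do the work, as an engineer would, in place of code of your own. Each camera call takes 0.05 s, during which the arm holds its last target. There are 200 camera calls.

TASK

The round rubber mat needs wiping under the record-care caddy: set the small steel spindle weight upright in the caddy's empty cup, without dropping it in, so that it balances the jar in the other cup. Then lift the loaded caddy by the blue bar of its handle and hold it still and level straight above the mat, its underside at least 10 cm over it, and finish while holding it there, with jar and weight still standing in their cups. Leave the red record, the brush and the wooden peg where they are.

Things in the scene. Friction and masses are not known exactly. Their poses are not given: they have to be found in the camera images.
- caddy: Loose caddy, 0.3 kg, any yaw, standing on the mat: oak board 76 (x) x 244 (y) x 6 mm, origin at centre of its underside, z up. Round aluminium cups at y = +85 (jar) and -85 mm (empty): 60 mm inside, 68 outside, floor 6, rim 22 mm above the underside. Two posts (10 x 8 mm) at y = +-26 mm carry a blue bar along y, 64 long, 16 wide, 18 high, top at 139 mm, open beneath.
- caddy_bar (a point): Centre of the caddy's blue handle bar, 130 mm above the caddy's underside; the bar runs along the caddy's y.
- empty_cup (a point): Centre of the floor of the caddy's empty cup (6 mm above the caddy's underside); axes as the caddy's.
- jar_cup (a point): Centre of the floor of the caddy's cup that holds the jar; axes as the caddy's.
- jar: Loose closed milky glass jar with an aluminium lid, 44 mm diameter, 60 mm tall, about 0.2 kg, standing in a caddy cup. Origin at the centre of its underside, z up.
- weight: Loose turned steel spindle weight, about 0.22 kg, standing on the table left or right of the mat: a puck 38 mm in diameter and 20 mm high with a round knob 18 mm in diameter above it, 46 mm tall in all. Origin at the centre of its underside, z up.
- mat: Fixed round black rubber mat, 300 mm diameter, 4 mm thick, lying on the table; origin at the centre of its underside, z up.
- record: Bystander: loose small record of translucent red plastic, 175 mm diameter, 3 mm thick, lying flat; origin at the centre of its underside.
- brush: Bystander: loose record brush lying along its x, 200 mm long, 34 mm wide, 26 mm high; aluminium handle to -x, its head twisted on to +x; origin under the joint of the two.
- peg: Bystander: loose wooden drying peg, a post 16 mm thick narrowing to 12 mm on a round foot 52 mm in diameter, 70 mm tall; it stands on the table on the other side of the mat from the spindle weight; origin at the centre of its underside.
Things that resemble listed ones, but are neither listed nor needed, are in the scene too. What is shaped like the weight but purple is not meant.

How it is judged (in metres and radians):
On the way, in this order (a step that is already met when the one before it is completed fails the run):
1. the spindle weight stands in the empty cup, let go, while the caddy rests on the mat (horizontal distance between weight and empty_cup below 0.016 m and z of weight in the frame of empty_cup below 0.006 m and angle between the z axis of weight and the z axis of caddy, either way round below 0.12 rad and contact force between the fingers and weight below 0.1 N and z of caddy in the frame of mat below 0.012 m), for 0.3 s.
2. the loaded caddy is lifted well clear of the mat (z of caddy in the frame of mat above 0.06 m), for 0.2 s.
At the end, for the whole second after the job is handed in: Fingers hold the caddy still, over 100 mm above the mat, within 60 mm of its centre, tilt under 0.14 rad; weight and jar stand in their cups (16 mm of centre, 6 mm of floor, 0.12 rad), weight not touched; record, brush, peg within 30 mm of their starts (horizontal distance between weight and empty_cup below 0.016 m and z of weight in the frame of empty_cup below 0.006 m and angle between the z axis of each of weight, jar and the z axis of caddy, either way round below 0.12 rad and contact force between the fingers and weight below 0.1 N and horizontal distance between jar and jar_cup below 0.016 m and z of jar in the frame of jar_cup below 0.006 m and z of caddy in the frame of mat above 0.104 m and horizontal distance between caddy and mat below 0.06 m and angle between caddy's own z axis and vertical below 0.14 rad and linear speed of caddy below 0.04 m/s and angular speed of caddy below 0.25 rad/s and contact force between the fingers and caddy above 1 N and contact force between caddy and mat below 0.05 N and distance of each of record, brush, peg from where it was at the start of the episode below 0.03 m); the arm keeps its last pose, push and grip.
It fails at once if the red record is pushed more than 30 mm from its place (distance of record from where it was at the start of the episode above 0.03 m).
It fails at once if the brush is pushed more than 30 mm from its place (distance of brush from where it was at the start of the episode above 0.03 m).
It fails at once if the wooden drying peg is pushed more than 30 mm from its place (distance of peg from where it was at the start of the episode above 0.03 m).
It fails at once if the caddy is tipped more than 0.35 rad (20 degrees) (angle between caddy's own z axis and vertical above 0.35 rad).
It fails at once if the spindle weight is dropped: off the fingers with its underside more than 50 mm above the caddy's underside (z of weight in the frame of caddy above 0.05 m and contact force between the fingers and weight below 0.01 N and height (world z) of caddy below 0.02 m).
It also fails if it takes over 56 s, if anything falls off the work surface, if the arm or the gripper's body presses on something with over 40 N, if the wrist force passes 120 N, or if a joint passes its speed limit or range.

## Working session

There is one attempt and no reset: what is moved stays moved. The work goes in short steps, Python scripts to look and compute and a tool call to move; the robot and the scene stay as the last step left them, time stands still between calls to the robot, and variables do not carry over. Pictures are saved under pics/ and viewed, at most 10 in all, crops included, and the job is handed in when it is done.

Besides the shell and the picture viewer there is one more tool, called after "Call:" by a JSON object that holds its "fn" and its "kwargs", one argument or row to a line. play_rows: Moves the arm, as the interface text tells. Its arguments: {"type":"object","properties":{"commands":{"type":"array","items":{"type":"array","items":{"type":"array","items":{"type":"number"}}}}},"required":["commands"]}

```bash
mkdir -p pics
cat > h.py <<'E'
import numpy as np, cv2
from scipy.spatial.transform import Rotation as R
from plant import ctrl
def cam(p,o=None):
    if 'origin' in p: return np.array(p['origin']),np.array(p['rotation'])
    T=np.array(p['hand_eye']); Rt=R.from_euler('xyz',o['orientation'],degrees=True).as_matrix()
    return np.array(o['tool_pos'])+Rt@T[:3,3], Rt@T[:3,:3]
def ray(p,uv,o=None):
    K=np.array(p['camera_matrix']);k=p['k1']
    n=cv2.undistortPoints(np.array([[uv]],float),K,np.array([k,0,0,0,0.])).ravel()
    c,Rc=cam(p,o); return c,Rc@np.array([n[0],n[1],1])
def atz(p,uv,z,o=None):
    c,d=ray(p,uv,o); return c+d*(z-c[2])/d[2]
def proj(p,X,o=None):
    c,Rc=cam(p,o); 
    return cv2.projectPoints((np.atleast_2d(X)-c)@Rc,np.zeros(3),np.zeros(3),np.array(p['camera_matrix']),np.array([p['k1'],0,0,0,0.]))[0].reshape(-1,2)
def save(p,n): cv2.imwrite('pics/'+n,np.ascontiguousarray(p['color'][:,:,::-1]))
E
python3 - <<'E'
from h import *
print(ctrl.get_obs())
for n in ('scene','top'):
    p=ctrl.snapshot(n); save(p,n+'.png'); print(n,p['origin'],np.round(p['rotation'],3).tolist(),p['camera_matrix'],p['k1'])
    for t in 'caddy caddy_bar jar weight mat record brush peg empty_cup'.split():
        for d in ctrl.find_in(p,t)[:3]: print(t,d['conf'],np.round(d['bbox']))
E
```

```text
{'clock': 0.0, 'joint_pos': array([-5.44255227e+01,  2.05899415e+01,  6.34528939e-01, -2.14116680e-02,
       -7.01352319e+01, -1.65079967e+01]), 'qvel': array([-0.03430883,  0.07557372, -0.03712886,  0.07014538,  0.10261651,
       -0.04761385]), 'tau': array([-3.16729136e-03, -5.82723498e+01,  2.93035322e+01,  6.99691236e+00,
        6.65183121e-03, -1.39541976e-04]), 'tool_pos': array([ 0.22033686, -0.63751349,  0.22564122]), 'orientation': array([ 1.79907372e+02, -6.46040701e-03, -1.60940806e+02]), 'force': array([ 0.59730746,  0.6062943 , -0.25616002]), 'moment': array([-0.00214213, -0.00240477, -0.05394724]), 'gripper_force': 0.0, 'opening': 0.08755996667103835}
scene [ 1.01335917 -0.70186736  0.66692333] [-125.338, -0.978, 31.667] [[468.36360031   0.         323.06004961]
 [  0.         468.36360031 240.27599124]
 [  0.           0.           1.        ]] -0.026944574963086516
caddy 0.82 [263. 213.  70.  95.]
caddy_bar 0.69 [266. 212.  70.  95.]
jar 0.54 [309. 219.  12.  25.]
weight 0.74 [221. 322.  23.  26.]
weight 0.7 [179. 351.  23.  28.]
weight 0.69 [187. 306.  23.  30.]
m
[... 178 characters left out ...]
 17.  32.]
empty_cup 0.69 [266. 210.  72.  96.]
top [ 0.3498965  -0.00909504  1.18962675] [-167.569, 0.144, -92.256] [[585.1904283    0.         318.06328422]
 [  0.         585.1904283  226.820517  ]
 [  0.           0.           1.        ]] 0.05457613293209111
caddy 0.73 [257. 227. 123.  62.]
caddy_bar 0.9 [260. 227. 120.  63.]
jar 0.88 [266. 254.  24.  25.]
weight 0.66 [471. 278.  28.  21.]
weight 0.6 [435. 272.  20.  24.]
weight 0.57 [475. 243.  21.  20.]
mat 0.98 [245. 188. 147. 142.]
record 0.73 [270. 253.  22.  26.]
record 0.55 [126. 143.  82.  75.]
record 0.55 [152. 301.  23.  27.]
brush 0.83 [449. 123.  17.  94.]
brush 0.15 [152. 301.  25.  29.]
empty_cup 0.56 [260. 224. 122.  62.]
```

```bash
sed -i "s/np.array(p\['rotation'\])$/R.from_euler('xyz',p['rotation'],degrees=True).as_matrix()/" h.py
python3 - <<'E'
import cv2,numpy as np
a=cv2.imread('pics/top.png'); b=cv2.imread('pics/scene.png')
A=cv2.resize(a[120:340,110:510],(800,440),interpolation=cv2.INTER_CUBIC);cv2.imwrite('pics/topc.png',A)
B=cv2.resize(b[170:440,150:480],(733,600),interpolation=cv2.INTER_CUBIC);cv2.imwrite('pics/scenec.png',B)
E
```

```text
(no output)
```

View pics/topc.png

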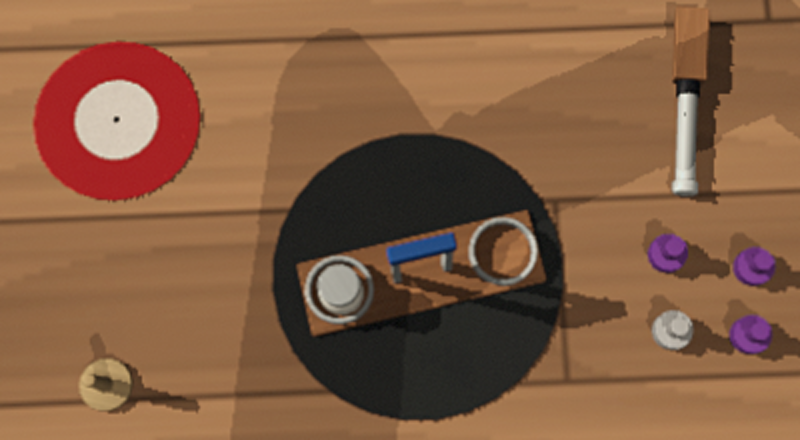

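View pics/scenec.png

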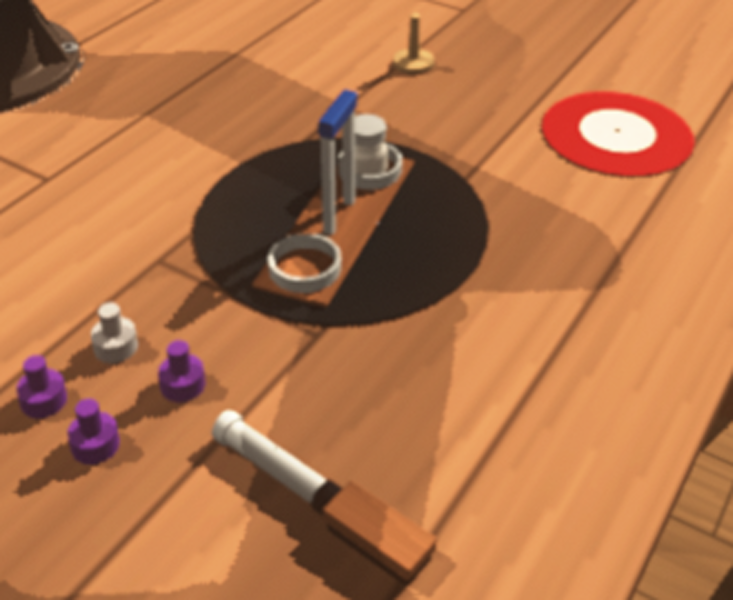

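The top view crop (2x, offset 110,120) shows the steel weight at full-frame pixel ≈(446,285), with three purple look-alikes at (444,246), (487,253) and (486,287). The empty cup is at (361,245), the jar cup at (280,264), and the blue bar at (321,244).

```bash
cat > m.py <<'E'
from h import *
p=ctrl.snapshot('top'); s=ctrl.snapshot('scene')
f=lambda n,uv,z,q=p: print(n,np.round(atz(q,uv,z),4))
T=lambda x,y:(110+x/2-.25,120+y/2-.25)
k=330/733
S=lambda x,y:(150+x*k-.25,170+y*k-.25)
f('cup-',T(503,250),.026);f('cup+',T(339,288),.026);f('bar',T(422,246),.143);f('mat',T(419,276),.004)
f('knob',T(680,322),.046);f('puck',T(669,333),.02)
f('peg',T(106,385),.005)
for x in [(668,257),(755,269),(751,337)]: f('purple',T(*x),.02)
f('brushend',T(685,187),.02)
f('S knob',S(109,308),.046,s);f('S puck',S(114,337),.02,s);f('S cup-',S(304,262),.026,s);f('S cup+',S(372,165),.026,s);f('S bar',S(338,114),.134,s);f('S mat',S(340,232),.004,s)
# steel segmentation: light, unsaturated
for n,q,b in (('top',p,(430,270,30,30)),('scene',s,(185,300,35,40))):
    x,y,w,h=b; c=q['color'][y:y+h,x:x+w]; hsv=cv2.cvtColor(np.ascontiguousarray(c),cv2.COLOR_RGB2HSV)
    m=(hsv[...,1]<60)&(hsv[...,2]>90); v,u=np.nonzero(m); print(n,m.sum(),u.min()+x,u.max()+x,v.min()+y,v.max()+y)
c=p['color'].astype(int); m=(c[...,2]>c[...,0]+40)&(c[...,2]>c[...,1]+30); m[:, 400:]=0
v,u=np.nonzero(m); pts=np.array([u,v]).T.astype(float); print('blue',m.sum(),pts.mean(0),cv2.minAreaRect(pts.astype(np.float32)))
f('bar seg',pts.mean(0),.14)
E
python3 m.py
```

```text
cup- [ 0.5657 -0.102   0.026 ]
cup+ [0.5336 0.0646 0.026 ]
bar [ 0.5507 -0.0193  0.143 ]
mat [ 0.5462 -0.0163  0.004 ]
knob [ 0.4838 -0.269   0.046 ]
puck [ 0.4763 -0.263   0.02  ]
peg [0.4485 0.3009 0.005 ]
purple [ 0.5531 -0.2687  0.02  ]
purple [ 0.5375 -0.3547  0.02  ]
purple [ 0.4693 -0.3437  0.02  ]
brushend [ 0.6251 -0.2923  0.02  ]
S knob [ 0.4824 -0.2691  0.046 ]
S puck [ 0.489 -0.275  0.02 ]
S cup- [ 0.5739 -0.112   0.026 ]
S cup+ [0.5446 0.053  0.026 ]
S bar [ 0.5531 -0.0224  0.134 ]
S mat [ 0.5627 -0.0353  0.004 ]
top 309 436 455 275 294
scene 175 192 210 307 326
blue 276 [320.14855072 243.72463768] ((320.1834411621094, 243.6706085205078), (8.153042793273926, 33.95556640625), 76.60750579833984)
bar seg [ 0.5495 -0.0181  0.14  ]
```

```bash
cat > go.py <<'E'
import sys
from h import *
# target x y z yaw -> row numbers (rotvec rad, cm)
a=[float(v) for v in sys.argv[1:]]
o=ctrl.get_obs(); R0=R.from_euler('xyz',o['orientation'],degrees=True)
d=R0.inv().apply(np.array(a[:3])-o['tool_pos'])*100
r=(R0.inv()*R.from_euler('xyz',[180,0,a[3]],degrees=True)).as_rotvec()
print(round(o['clock'],2),np.round(r,4),np.round(d,2),'now',np.round(o['tool_pos'],4),np.round(o['orientation'],2),np.round(o['force'],1),o['opening'])
E
python3 go.py 0.483 -0.269 0.16 -79.1
```

```text
1.1 [-0.     -0.     -1.4283] [-36.86  26.3    6.66] now [ 0.2205 -0.6379  0.2266] [-180.      0.   -160.93] [-0.4  0.5 -0.4] 0.08779037432368654
```

Call:
{"fn": "play_rows", "kwargs": {
  "commands": [
    [[0, 0, -0.8, -18, 13, 3, 5], [0, 0, -0.8, -18, 13, 3, 5], [0, 0, -0.8, -18, 13, 3, 5], [0, 0, -0.8, -18, 13, 3, 5], [0, 0, -0.8, -18, 13, 3, 5], [0, 0, -0.8, -18, 13, 3, 5], [0, 0, -0.8, -18, 13, 3, 5], [0, 0, -0.8, -18, 13, 3, 5]]
  ]
}}

```text
clock: 1.77
tool_pos: [0.3491, -0.4553, 0.1969]
orientation: [-180.0, -0.0, -114.8]
force: [0.2, -0.6, 0.5]
opening: 0.0503
gripper_force: 0.0
```

```bash
python3 go.py 0.483 -0.269 0.16 -79.1
```

```text
1.77 [-4.000e-04 -3.000e-04 -6.233e-01] [-22.53  -4.33   3.69] now [ 0.3491 -0.4553  0.1969] [-1.7997e+02 -1.0000e-02 -1.1481e+02] [ 0.2 -0.6  0.5] 0.050342379611199785
```

Call:
{"fn": "play_rows", "kwargs": {
  "commands": [
    [[0, 0, -0.62, -22.5, -4.3, 3.7, 5], [0, 0, -0.62, -22.5, -4.3, 3.7, 5], [0, 0, -0.62, -22.5, -4.3, 3.7, 5], [0, 0, -0.62, -22.5, -4.3, 3.7, 5], [0, 0, -0.62, -22.5, -4.3, 3.7, 5], [0, 0, -0.62, -22.5, -4.3, 3.7, 5], [0, 0, -0.62, -22.5, -4.3, 3.7, 5], [0, 0, -0.62, -22.5, -4.3, 3.7, 5]]
  ]
}}

```text
clock: 2.43
tool_pos: [0.4831, -0.2702, 0.1594]
orientation: [180.0, 0.0, -79.6]
force: [-0.5, -0.3, 0.2]
opening: 0.05
gripper_force: 0.0
```

Run:
```python
from h import *
o=ctrl.get_obs(); p=ctrl.snapshot('wrist'); save(p,'w1.png'); print(o['tool_pos'],o['orientation'],p['hand_eye'])
print(proj(p,[[.483,-.269,.046],[.483,-.269,.02]],o))
for d in ctrl.find_in(p,'weight'): print(d)
```

```text
[ 0.48306442 -0.27022829  0.15936248] [ 1.79972668e+02  2.41640037e-03 -7.95974777e+01] [[ 1.68828184e-04 -9.63577584e-01 -2.67428892e-01  7.15695960e-02]
 [ 9.99999959e-01  2.24196690e-04 -1.76505716e-04 -3.75718840e-05]
 [ 2.30033623e-04 -2.67428851e-01  9.63577582e-01 -1.57922638e-01]
 [ 0.00000000e+00  0.00000000e+00  0.00000000e+00  1.00000000e+00]]
[[324.34326409 236.87013998]
 [324.34964133 227.74569433]]
{'bbox': [196.1, 177.2, 55.6, 55.6], 'conf': 0.82}
{'bbox': [301.5, 195.1, 52.1, 57.3], 'conf': 0.77}
{'bbox': [333.3, 95.8, 51.2, 50.9], 'conf': 0.71}
{'bbox': [234.8, 56.8, 57.4, 58.9], 'conf': 0.66}
```

View pics/w1.png

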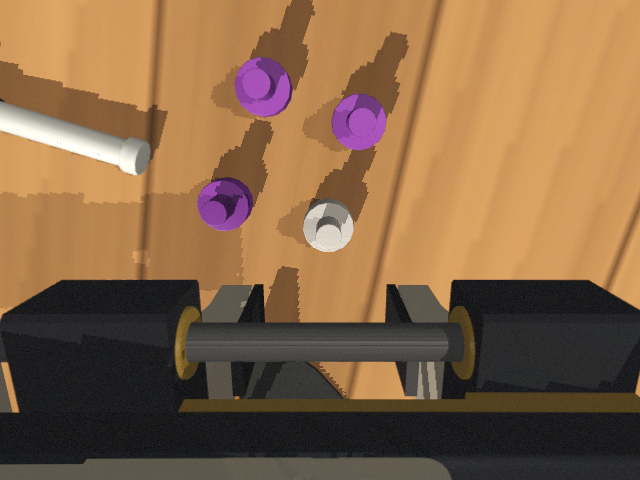

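The steel weight is at about (328,226), with its knob top at (328,230). The purple ones are clear of the fingers on both sides.

```bash
python3 - <<'E'
from h import *
o=ctrl.get_obs(); p=ctrl.snapshot('wrist')
c=np.ascontiguousarray(p['color']); hsv=cv2.cvtColor(c,cv2.COLOR_RGB2HSV)
m=(hsv[...,1]<50)&(hsv[...,2]>80); m=m.astype(np.uint8); m[:195]=0;m[258:]=0;m[:,:298]=0;m[:,360:]=0
x,y,w,h=cv2.boundingRect(m); print(x,y,w,h)
print(atz(p,(328,230),.046,o),atz(p,(328,225.5),.02,o),atz(p,(x+w/2,y+25),.02,o))
# range of silhouette in model
t=np.linspace(0,2*np.pi,40)
for X in ([.484,-.273],[.486,-.271]):
  P=np.concatenate([np.c_[X[0]+.019*np.cos(t),X[1]+.019*np.sin(t),0*t+z] for z in(0,.02)]+[np.c_[X[0]+.009*np.cos(t),X[1]+.009*np.sin(t),0*t+.046]])
  q=proj(p,P,o);print(q.min(0),q.max(0))
E
python3 go.py .484 -.273 .1 -79.1
```

```text
302 200 50 53
[ 0.48064008 -0.27529634  0.046     ] [ 0.47987498 -0.27229546  0.02      ] [ 0.48066971 -0.27253597  0.02      ]
[296.89321238 193.73280182] [348.42015796 248.30683282]
[293.78001914 195.80320776] [345.23213542 250.36186071]
2.58 [-0.0001 -0.0002 -0.0106] [ 0.16 -0.17  5.97] now [ 0.4821 -0.2717  0.1597] [-1.800e+02 -1.000e-02 -7.971e+01] [-0.3  0.7  0.7] 0.04975751772802237
```

```bash
python3 go.py .482 -.269 .024 -79.1;python3 go.py .482 -.269 .024 -79.1
```

```text
2.58 [-0.0001 -0.0002 -0.0106] [-0.27 -0.04 13.57] now [ 0.4821 -0.2717  0.1597] [-1.800e+02 -1.000e-02 -7.971e+01] [-0.3  0.7  0.7] 0.04975751772802237
2.58 [-0.0001 -0.0002 -0.0106] [-0.27 -0.04 13.57] now [ 0.4821 -0.2717  0.1597] [-1.800e+02 -1.000e-02 -7.971e+01] [-0.3  0.7  0.7] 0.04975751772802237
```

Call:
{"fn": "play_rows", "kwargs": {
  "commands": [
    [[0, 0, -0.01, -0.2, 0, 3, 5], [0, 0, -0.01, -0.2, 0, 6, 5], [0, 0, -0.01, -0.2, 0, 9, 5], [0, 0, -0.01, -0.2, 0, 11, 5], [0, 0, -0.01, -0.2, 0, 12.5, 5], [0, 0, -0.01, -0.2, 0, 13.3, 5], [0, 0, -0.01, -0.2, 0, 13.5, 5], [0, 0, -0.01, -0.2, 0, 13.5, 5]]
  ]
}}

```text
clock: 3.25
tool_pos: [0.4818, -0.2695, 0.0246]
orientation: [180.0, 0.0, -79.1]
force: [0.0, -0.7, 0.4]
opening: 0.05
gripper_force: 0.0
```

Call:
{"fn": "play_rows", "kwargs": {
  "commands": [
    [[0, 0, 0, 0, 0, 0, 4], [0, 0, 0, 0, 0, 0, 3], [0, 0, 0, 0, 0, 0, 2], [0, 0, 0, 0, 0, 0, 1.5], [0, 0, 0, 0, 0, 0, 1], [0, 0, 0, 0, 0, 0, 1], [0, 0, 0, 0, 0, 0, 1], [0, 0, 0, 0, 0, 0, 1]]
  ]
}}

```text
clock: 3.92
tool_pos: [0.482, -0.2688, 0.0249]
orientation: [180.0, -0.0, -79.0]
force: [-2.7, 0.3, 5.7]
opening: 0.0175
gripper_force: 30.0
```

Call:
{"fn": "play_rows", "kwargs": {
  "commands": [
    [[0, 0, 0, 0, 0, -1, 1], [0, 0, 0, 0, 0, -3, 1], [0, 0, 0, 0, 0, -5.5, 1], [0, 0, 0, 0, 0, -8, 1], [0, 0, 0, 0, 0, -10.5, 1], [0, 0, 0, 0, 0, -12, 1], [0, 0, 0, 0, 0, -12.5, 1], [0, 0, 0, 0, 0, -12.5, 1]]
  ]
}}

```text
clock: 4.58
tool_pos: [0.4829, -0.2688, 0.151]
orientation: [-179.8, -0.1, -79.0]
force: [0.5, 0.5, -3.1]
opening: 0.0173
gripper_force: 30.0
```

```bash
python3 go.py .566 -.130 .15 -79.1
python3 - <<'E'
from h import *
o=ctrl.get_obs(); p=ctrl.snapshot('wrist'); save(p,'w2.png')
E
```

```text
4.58 [-0.0028 -0.0009  0.0018] [-12.04 -10.81   0.12] now [ 0.4829 -0.2688  0.151 ] [-1.7984e+02 -5.0000e-02 -7.9000e+01] [ 0.5  0.5 -3.1] 0.017334924693624833
```

View pics/w2.png

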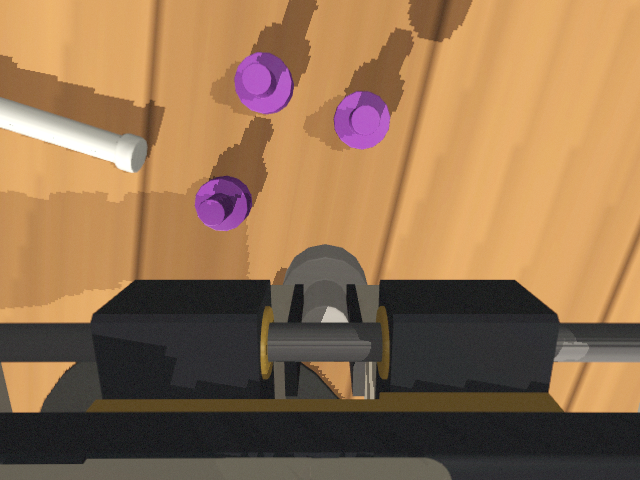

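The weight is held upright and clear of its neighbours. I'll check the caddy pose by overlaying its model on both views.

```bash
cat > ov.py <<'E'
from h import *
p=ctrl.snapshot('top'); s=ctrl.snapshot('scene')
def blue(q):
    c=q['color'].astype(int); m=((c[...,2]>c[...,0]+40)&(c[...,2]>c[...,1]+30)).astype(np.uint8)
    n,l,st,_=cv2.connectedComponentsWithStats(m)
    return m*0+(l==1+st[1:,4].argmax())
from scipy.optimize import least_squares
bar=np.array([[a*.008,b*.032,c] for a in(-1,1) for b in(-1,1) for c in(.121,.139)])
def W(P,v): return np.c_[(R.from_euler('z',v[2]).apply(P)+[v[0],v[1],.004])]
obs=[]
for q in(p,s):
    m=blue(q).astype(np.uint8); x,y,w,h=cv2.boundingRect(m); obs.append((q,x-.5,y-.5,x+w-.5,y+h-.5)); print(m.sum(),x,y,w,h)
def res(v,which=(0,1)):
    r=[]
    for i in which:
        q,*b=obs[i]; u=proj(q,W(bar,v)); r+=list(np.r_[u.min(0),u.max(0)]-b)
    return r
for wh in ((0,1),(0,),(1,)):
    f=least_squares(res,[.55,-.019,.19],args=(wh,)); print(wh,f.x,np.round(f.fun,1))
f=least_squares(res,[.55,-.019,.19])
t=np.linspace(0,2*np.pi,60)
tiles=[]
for q,(x0,y0,w,h) in ((p,(250,200,140,110)),(s,(240,205,140,110))):
    k=5; im=cv2.resize(np.ascontiguousarray(q['color'][y0:y0+h,x0:x0+w,::-1]),None,fx=k,fy=k,interpolation=cv2.INTER_CUBIC)
    def dr(P,c):
        u=(proj(q,W(P,f.x))-[x0,y0]+.5)*k
        cv2.polylines(im,[np.int32(u)],True,c,1)
    for y in(-.085,.085):
        dr(np.c_[.034*np.cos(t),y+.034*np.sin(t),0*t+.022],(0,255,0))
    dr(np.array([[-.038,-.122,.006],[.038,-.122,.006],[.038,.122,.006],[-.038,.122,.006]]),(0,255,255))
    dr(bar[[1,3,7,5]],(0,0,255)); tiles.append(im[:,:700])
cv2.imwrite('pics/ov.png',cv2.resize(np.vstack(tiles),None,fx=.54,fy=.54,interpolation=cv2.INTER_AREA))
E
python3 ov.py
```

```text
96 303 242 17 10
148 294 211 16 18
(0, 1) [ 0.54525299 -0.0046796  -0.03084695] [-7.2  0.  11.   0.7 -2.2 -5.5  5.6 -0.7]
(0,) [ 0.54615424 -0.00135605 -0.03989687] [-9.1 -0.3  9.1  0.1]
(1,) [ 0.5484693  -0.01610871  0.2998351 ] [-0.1 -3.3  0.1  2.9]
```

View pics/ov.png

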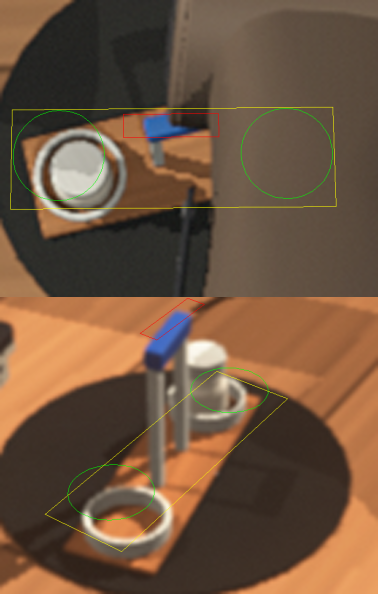

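```bash
cat > fit.py <<'E'
from h import *
from scipy.optimize import least_squares
p=ctrl.snapshot('top'); s=ctrl.snapshot('scene')
p['color']=cv2.imread('pics/top.png')[:,:,::-1]; s['color']=cv2.imread('pics/scene.png')[:,:,::-1]
T=lambda x,y:(110+x/2-.5,120+y/2-.5)
S=lambda x,y:(240+x/2.7-.5,205+(y-297)/2.7-.5)
M=[(p,T(503,250),(0,-.085,.022)),(p,T(339,288),(0,.085,.022)),(p,T(298,263),(-.038*-1,.122,.006)),(p,T(316,336),(-.038,.122,.006)),(p,T(529,210),(.038,-.122,.006)),
 (p,T(422,245),(0,0,.139)),
 (s,S(127.5,514),(0,-.085,.022)),(s,S(206,395),(0,.085,.022)),(s,S(157,574),(.038,-.122,.006)),(s,S(65,548),(-.038,-.122,.006))]
W=lambda P,v:R.from_euler('z',v[2]).apply(np.atleast_2d(P))+[v[0],v[1],.004]
def res(v,mm=M): return np.concatenate([proj(q,W(P,v))[0]-uv for q,uv,P in mm])
for mm in (M,M[:6],M[6:]):
    f=least_squares(res,[.55,-.019,.19],args=(mm,),loss='soft_l1'); print(np.round(f.x,4),np.round(res(f.x,mm),1), 'cup',np.round(W((0,-.085,.006),f.x),4))
f=least_squares(res,[.55,-.019,.19],loss='soft_l1')
t=np.linspace(0,2*np.pi,60); tiles=[]
for q,(x0,y0,w,h) in ((p,(250,200,140,110)),(s,(240,205,140,110))):
    k=5; im=cv2.resize(np.ascontiguousarray(q['color'][y0:y0+h,x0:x0+w,::-1]),None,fx=k,fy=k,interpolation=cv2.INTER_CUBIC)
    def dr(P,c): cv2.polylines(im,[np.int32((proj(q,W(P,f.x))-[x0,y0]+.5)*k)],True,c,1)
    for y in(-.085,.085): dr(np.c_[.034*np.cos(t),y+.034*np.sin(t),0*t+.022],(0,255,0))
    dr(np.array([[-.038,-.122,.006],[.038,-.122,.006],[.038,.122,.006],[-.038,.122,.006]]),(0,255,255))
    dr(np.array([[-.008,-.032,.139],[.008,-.032,.139],[.008,.032,.139],[-.008,.032,.139]]),(0,0,255)); tiles.append(im)
cv2.imwrite('pics/ov2.png',cv2.resize(np.vstack(tiles),None,fx=.54,fy=.54,interpolation=cv2.INTER_AREA))
E
python3 fit.py
```

```text
[ 0.5512 -0.0197  0.2037] [ 0.6 -1.1  0.8 -0.  -0.   0.2 -0.8 -0.3 -0.3 -1.4  0.5  0.4  0.3 -0.5
  0.  -0.4 -0.5 -1.1 -0.4 -0.6] cup [[ 0.5684 -0.103   0.01  ]]
[ 0.5503 -0.0193  0.1941] [ 0.5 -0.2  0.5  0.1 -0.2  0.  -1.3 -0.3 -0.2 -0.4  0.3  1. ] cup [[ 0.5667 -0.1027  0.01  ]]
[ 0.5525 -0.0214  0.208 ] [ 0.5  0.2 -0.   0.1 -0.2 -0.4 -0.2  0.1] cup [[ 0.57   -0.1045  0.01  ]]
```

View pics/ov2.png

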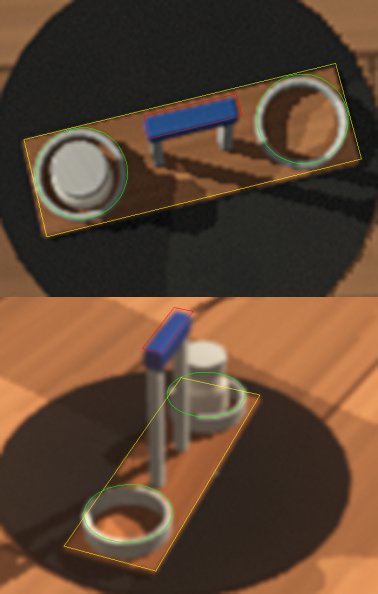

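The fit agrees in both views: caddy at (0.551, -0.020), yaw 11.5°, empty cup at (0.568, -0.1035).

```bash
python3 go.py .568 -.1035 .15 -78.4
```

```text
4.83 [ 0.0023  0.0012 -0.0106] [-14.55 -11.65  -0.2 ] now [ 0.4813 -0.2685  0.1481] [ 1.7987e+02  7.0000e-02 -7.9010e+01] [-0.9  0.8 -1.6] 0.01710149093559283
```

Call:
{"fn": "play_rows", "kwargs": {
  "commands": [
    [[0, 0, -0.01, -1.5, -1.2, 0, 1], [0, 0, -0.01, -4, -3.2, 0, 1], [0, 0, -0.01, -7, -5.6, 0, 1], [0, 0, -0.01, -10, -8, 0, 1], [0, 0, -0.01, -12.5, -10, 0, 1], [0, 0, -0.01, -14, -11.2, 0, 1], [0, 0, -0.01, -14.6, -11.6, 0, 1], [0, 0, -0.01, -14.6, -11.6, 0, 1]]
  ]
}}

```text
clock: 5.5
tool_pos: [0.5684, -0.1018, 0.1484]
orientation: [179.9, 0.0, -78.3]
force: [0.1, -0.6, -1.9]
opening: 0.0176
gripper_force: 30.0
```

```bash
python3 - <<'E'
from h import *
a=[]
for i in range(4): a.append(ctrl.get_obs()['tool_pos']); q=ctrl.snapshot('scene')
print(np.round(a,4),np.mean(a,0)); save(q,'s3.png')
E
python3 go.py .568 -.1035 .035 -78.4
python3 -c "
import cv2;a=cv2.imread('pics/s3.png')[170:320,200:400];cv2.imwrite('pics/s3c.png',cv2.resize(a,None,fx=4,fy=4,interpolation=2))"
```

```text
[[ 0.5684 -0.1018  0.1484]
 [ 0.5678 -0.1028  0.1485]
 [ 0.5675 -0.1035  0.1486]
 [ 0.5674 -0.1039  0.1489]] [ 0.5677813  -0.10299459  0.14857844]
5.7 [ 0.0011  0.0001 -0.0013] [-0.05 -0.08 11.41] now [ 0.5674 -0.1042  0.1491] [179.94   0.   -78.47] [ 0.9 -0.1 -2.4] 0.016963270303267244
```

View pics/s3c.png

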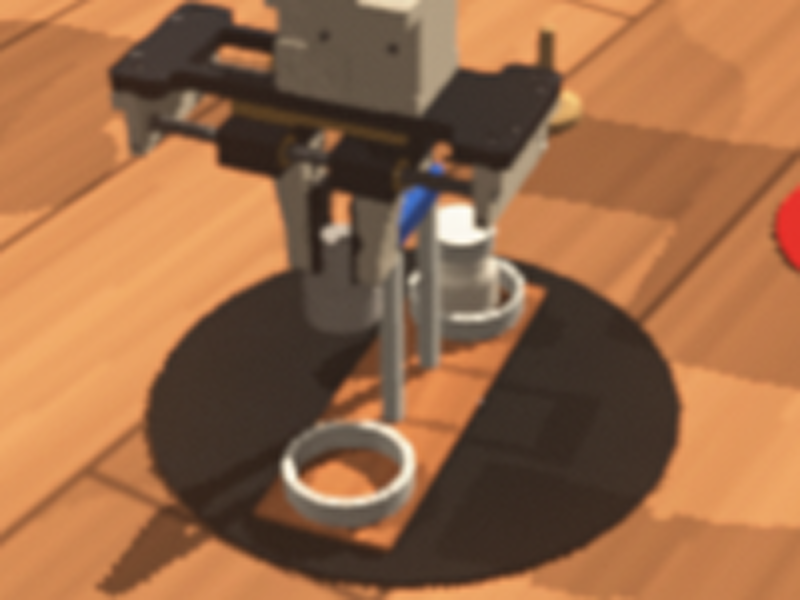

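The weight hangs upright at about crop (345,290), directly over the empty cup, and the gripper is clear of the bar. I'll lower it now.

Call:
{"fn": "play_rows", "kwargs": {
  "commands": [
    [[0, 0, 0, 0, 0, 1.5, 1], [0, 0, 0, 0, 0, 4, 1], [0, 0, 0, 0, 0, 6.5, 1], [0, 0, 0, 0, 0, 8.5, 1], [0, 0, 0, 0, 0, 10, 1], [0, 0, 0, 0, 0, 10.6, 1], [0, 0, 0, 0, 0, 10.8, 1], [0, 0, 0, 0, 0, 10.8, 1]]
  ]
}}

```text
clock: 6.37
tool_pos: [0.5681, -0.104, 0.0417]
orientation: [180.0, -0.0, -78.5]
force: [0.6, 0.7, -1.5]
opening: 0.017
gripper_force: 30.0
```

```bash
python3 go.py .568 -.1035 .035 -78.4
```

```text
6.37 [ 0.0003 -0.0002 -0.0012] [-0.05  0.    0.67] now [ 0.5681 -0.104   0.0417] [ 1.7999e+02 -1.0000e-02 -7.8470e+01] [ 0.6  0.7 -1.5] 0.0170432005176424
```

Call:
{"fn": "play_rows", "kwargs": {
  "commands": [
    [[0, 0, 0, 0, 0, 0.2, 1], [0, 0, 0, 0, 0, 0.35, 1], [0, 0, 0, 0, 0, 0.5, 1], [0, 0, 0, 0, 0, 0.5, 1], [0, 0, 0, 0, 0, 0.5, 1]]
  ]
}}

```text
clock: 6.78
tool_pos: [0.5683, -0.1033, 0.0369]
orientation: [-180.0, -0.0, -78.4]
force: [-0.2, -0.4, -1.9]
opening: 0.0175
gripper_force: 30.0
```

Call:
{"fn": "play_rows", "kwargs": {
  "commands": [
    [[0, 0, 0, 0, 0, 0.05, 1], [0, 0, 0, 0, 0, 0.1, 1], [0, 0, 0, 0, 0, 0.15, 1], [0, 0, 0, 0, 0, 0.15, 1], [0, 0, 0, 0, 0, 0.15, 1]]
  ]
}}

```text
clock: 7.2
tool_pos: [0.5682, -0.1033, 0.035]
orientation: [180.0, -0.0, -78.4]
force: [-0.2, 0.4, -2.6]
opening: 0.0174
gripper_force: 30.0
```

Call:
{"fn": "play_rows", "kwargs": {
  "commands": [
    [[0, 0, 0, 0, 0, 0.05, 1], [0, 0, 0, 0, 0, 0.1, 1], [0, 0, 0, 0, 0, 0.1, 1], [0, 0, 0, 0, 0, 0.1, 1]]
  ]
}}

```text
clock: 7.53
tool_pos: [0.5682, -0.1034, 0.0349]
orientation: [-180.0, -0.0, -78.4]
force: [-3.0, 0.7, 7.0]
opening: 0.0169
gripper_force: 30.0
```

Call:
{"fn": "play_rows", "kwargs": {
  "commands": [
    [[0, 0, 0, 0, 0, 0, 2], [0, 0, 0, 0, 0, 0, 3], [0, 0, 0, 0, 0, 0, 4.5], [0, 0, 0, 0, 0, 0, 4.5], [0, 0, 0, 0, 0, 0, 4.5], [0, 0, 0, 0, 0, 0, 4.5], [0, 0, 0, 0, 0, 0, 4.5], [0, 0, 0, 0, 0, 0, 4.5]]
  ]
}}

```text
clock: 8.2
tool_pos: [0.5682, -0.1033, 0.034]
orientation: [180.0, -0.0, -78.4]
force: [0.4, -0.5, 0.1]
opening: 0.0449
gripper_force: 0.0
```

Call:
{"fn": "play_rows", "kwargs": {
  "commands": [
    [[0, 0, 0, 0, 0, -1, 4.5], [0, 0, 0, 0, 0, -3, 4.5], [0, 0, 0, 0, 0, -6, 4.5], [0, 0, 0, 0, 0, -9, 4.5], [0, 0, 0, 0, 0, -12, 4.5], [0, 0, 0, 0, 0, -14.5, 4.5], [0, 0, 0, 0, 0, -16, 4.5], [0, 0, 0, 0, 0, -16, 4.5]]
  ]
}}

```text
clock: 8.87
tool_pos: [0.5702, -0.1035, 0.1993]
orientation: [-179.6, -0.1, -78.4]
force: [0.8, 0.2, 0.5]
opening: 0.0453
gripper_force: 0.0
```

```bash
python3 go.py .551 -.0197 .2 -78.4;  python3 - <<'E'
from h import *
q=ctrl.snapshot('scene');t=ctrl.snapshot('top')
a=cv2.resize(q['color'][190:320,230:380],(600,520),interpolation=2)
cv2.imwrite('pics/s4.png',np.ascontiguousarray(a[:,:,::-1]))
E
```

```text
8.87 [-0.0073 -0.0015  0.0002] [-8.59  0.2  -0.09] now [ 0.5702 -0.1035  0.1993] [-1.7958e+02 -9.0000e-02 -7.8390e+01] [0.8 0.2 0.5] 0.045305499017076784
```

View pics/s4.png

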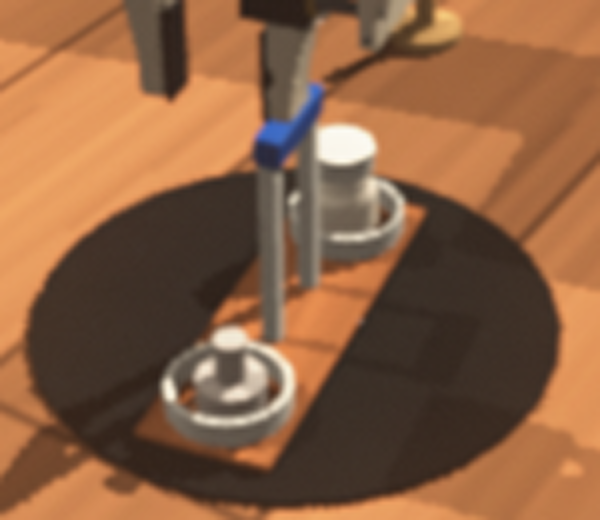

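The weight stands upright inside the empty cup at crop (230,375), and the jar is undisturbed. Next is the bar.

Call:
{"fn": "play_rows", "kwargs": {
  "commands": [
    [[0, 0, 0, -2, 0, 0, 4.5], [0, 0, 0, -4.5, 0, 0, 4.5], [0, 0, 0, -7, 0, 0, 4.5], [0, 0, 0, -8.35, 0, 0, 4.5], [0, 0, 0, -8.35, 0, 0, 4.5], [0, 0, 0, -8.35, 0, 0, 4.5], [0, 0, 0, -8.35, 0, 0, 4.5]]
  ]
}}

```text
clock: 9.55
tool_pos: [0.5511, -0.0218, 0.1934]
orientation: [179.9, -0.0, -78.4]
force: [-0.1, 0.2, -0.1]
opening: 0.0449
gripper_force: 0.0
```

```bash
python3 go.py .5515 -.0215 .115 -78.4;  python3 - <<'E'
from h import *
q=ctrl.snapshot('scene');t=ctrl.snapshot('top')
a=cv2.resize(q['color'][170:320,230:380],(600,600),interpolation=2)
cv2.imwrite('pics/s5.png',np.ascontiguousarray(a[:,:,::-1]))
E
python3 go.py .5515 -.0215 .115 -78.4
```

```text
9.55 [ 0.0013 -0.0001 -0.0002] [-0.03 -0.06  7.84] now [ 0.5511 -0.0218  0.1934] [ 1.7992e+02 -1.0000e-02 -7.8410e+01] [-0.1  0.2 -0.1] 0.04492193882340442
9.65 [ 0.0009 -0.0001 -0.0012] [-0.07 -0.04  7.86] now [ 0.5513 -0.0222  0.1936] [ 1.7995e+02 -1.0000e-02 -7.8470e+01] [ 1.   0.4 -0.4] 0.04502924374819725
```

View pics/s5.png

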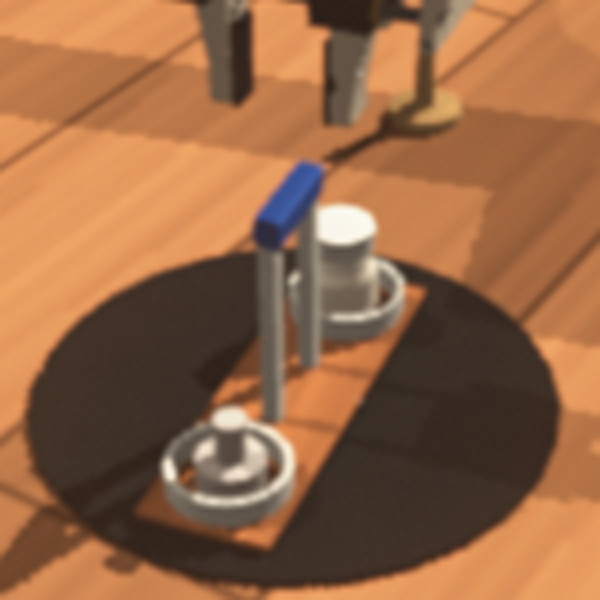

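The fingers straddle the bar centrally, so I'll descend and close gently.

Call:
{"fn": "play_rows", "kwargs": {
  "commands": [
    [[0, 0, 0, 0, 0, 2, 4.5], [0, 0, 0, 0, 0, 4.5, 4.5], [0, 0, 0, 0, 0, 6.5, 4.5], [0, 0, 0, 0, 0, 7.6, 4.5], [0, 0, 0, 0, 0, 7.8, 4.5], [0, 0, 0, 0, 0, 7.8, 4.5], [0, 0, 0, 0, 0, 7.8, 4.5]]
  ]
}}

```text
clock: 10.23
tool_pos: [0.5522, -0.0217, 0.117]
orientation: [-179.9, -0.0, -78.4]
force: [0.1, 0.4, 0.8]
opening: 0.0449
gripper_force: 0.0
```

Call:
{"fn": "play_rows", "kwargs": {
  "commands": [
    [[0, 0, 0, 0, 0, 0, 3.5], [0, 0, 0, 0, 0, 0, 2.6], [0, 0, 0, 0, 0, 0, 2.2], [0, 0, 0, 0, 0, 0, 1.9], [0, 0, 0, 0, 0, 0, 1.5], [0, 0, 0, 0, 0, 0, 1], [0, 0, 0, 0, 0, 0, 1], [0, 0, 0, 0, 0, 0, 1]]
  ]
}}

```text
clock: 10.9
tool_pos: [0.5508, -0.0217, 0.1162]
orientation: [180.0, 0.0, -78.4]
force: [-4.4, 0.5, 5.4]
opening: 0.016
gripper_force: 30.0
```

Gripped at 16 mm, which matches the bar width. I'll lift slowly, 12.5 cm in total.

Call:
{"fn": "play_rows", "kwargs": {
  "commands": [
    [[0, 0, 0, 0, 0, -0.2, 1], [0, 0, 0, 0, 0, -0.6, 1], [0, 0, 0, 0, 0, -1.2, 1], [0, 0, 0, 0, 0, -1.9, 1], [0, 0, 0, 0, 0, -2.5, 1], [0, 0, 0, 0, 0, -2.9, 1], [0, 0, 0, 0, 0, -3, 1], [0, 0, 0, 0, 0, -3, 1]]
  ]
}}

```text
clock: 11.57
tool_pos: [0.5517, -0.0214, 0.1466]
orientation: [-179.9, 0.0, -78.4]
force: [-0.3, -0.3, -7.3]
opening: 0.0159
gripper_force: 30.0
```

Call:
{"fn": "play_rows", "kwargs": {
  "commands": [
    [[0, 0, 0, 0, 0, -0.4, 1], [0, 0, 0, 0, 0, -1.1, 1], [0, 0, 0, 0, 0, -2, 1], [0, 0, 0, 0, 0, -3, 1], [0, 0, 0, 0, 0, -4, 1], [0, 0, 0, 0, 0, -4.7, 1], [0, 0, 0, 0, 0, -5, 1], [0, 0, 0, 0, 0, -5, 1]]
  ]
}}

```text
clock: 12.23
tool_pos: [0.552, -0.0214, 0.1973]
orientation: [-179.9, 0.0, -78.4]
force: [0.7, 0.4, -5.9]
opening: 0.0154
gripper_force: 30.0
```

Call:
{"fn": "play_rows", "kwargs": {
  "commands": [
    [[0, 0, 0, 0, 0, -0.4, 1], [0, 0, 0, 0, 0, -1.1, 1], [0, 0, 0, 0, 0, -2, 1], [0, 0, 0, 0, 0, -3, 1], [0, 0, 0, 0, 0, -4, 1], [0, 0, 0, 0, 0, -4.7, 1], [0, 0, 0, 0, 0, -5, 1], [0, 0, 0, 0, 0, -5, 1]]
  ]
}}

```text
clock: 12.9
tool_pos: [0.5519, -0.0214, 0.2473]
orientation: [-179.9, 0.0, -78.4]
force: [0.7, -0.2, -6.7]
opening: 0.0156
gripper_force: 30.0
```

```bash
python3 go.py .5515 -.0215 .246 -78.4;  python3 - <<'E'
from h import *
q=ctrl.snapshot('scene')
a=cv2.resize(q['color'][120:320,210:410],(600,600),interpolation=2)
cv2.imwrite('pics/s6.png',np.ascontiguousarray(a[:,:,::-1]))
E
```

```text
12.9 [-0.002   0.0001 -0.0004] [-0.    0.04  0.13] now [ 0.5519 -0.0214  0.2473] [-1.7989e+02  1.0000e-02 -7.8430e+01] [ 0.7 -0.2 -6.7] 0.015608361434569536
```

View pics/s6.png

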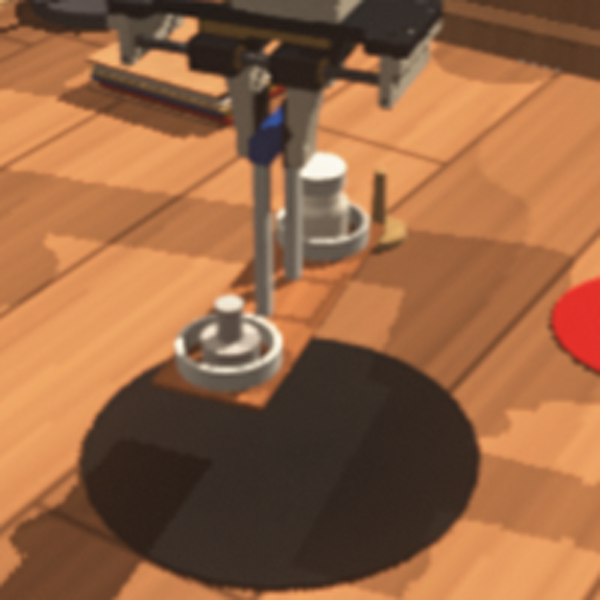

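Both pieces stand in their cups and the caddy hangs level about 13 cm over the mat. I'll let it settle, then hand in.

Call:
{"fn": "play_rows", "kwargs": {
  "commands": [
    [[0, 0, 0, 0, 0, 0, 1], [0, 0, 0, 0, 0, 0, 1], [0, 0, 0, 0, 0, 0, 1], [0, 0, 0, 0, 0, 0, 1], [0, 0, 0, 0, 0, 0, 1], [0, 0, 0, 0, 0, 0, 1], [0, 0, 0, 0, 0, 0, 1], [0, 0, 0, 0, 0, 0, 1]]
  ]
}}

```text
clock: 13.62
tool_pos: [0.5514, -0.0215, 0.246]
orientation: [180.0, -0.0, -78.4]
force: [0.2, -0.9, -7.3]
opening: 0.0159
gripper_force: 30.0
```

```bash
python3 -c "
from plant import ctrl
o=ctrl.get_obs();print(o['tool_pos'],o['moment'],o['gripper_force']);print(ctrl.close_job())"
```

```text
[ 0.55141719 -0.02153732  0.2460354 ] [0.00485906 0.03608182 0.0656503 ] 29.985859394073486
the job is handed in; nothing more can be done
None
```

I set the weight in the empty cup and lifted the loaded caddy by its blue bar. It was holding level about 13 cm above the mat, with jar and weight standing, when I handed in at about 13.6 s; no verdict was returned.

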